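# Clamp a filter cube in the quick-release vise

## Task

Clamp the black microscope filter cube in the bench vise: hold the quick-release lever down and slide the moving jaw along until the cube stands lightly between both jaws, let the lever spring back up, then turn the crank clockwise until the cube is firmly clamped. Its optics are delicate, so never crush it, and leave the other things on the bench alone.

Things in the scene. Friction and masses are not known exactly. Their poses are not given: they have to be found in the camera images.
- vise: Grey quick-release vise, bolted down at some yaw. Origin on the bench under the bed; x, y, z here are in its frame (y along the vise, z up). Bed 80 mm wide in x, top at z 30, y -115 to +175. Fixed jaw at the -y end, 80 wide, 78 high; its steel face plate is packed out differently each time: it looks to +y from somewhere between y -60 and -52, not measured. The carriage bears lever and crank.
- carriage (a joint): Slide of the carriage (block 106 mm in x, 50 in y, up to z 86; 1.7 kg, on guides), m: 0 open, starts at 0 to 0.025, grows to 0.078 as it closes towards -y. Jaw front at vise y = 50 mm - travel - 5 mm per rad of the crank. Lever up: a half-nut grips the bed's rack, locked (holds over 45 N). Lever down: slides with about 2 to 3 N.
- lever (a joint): Release lever, rad: about 0 up (half-nut engaged), 0.20 fully down on its stop; beyond 0.13 the carriage is free. At the pad it takes a rising force, about 12 to 13 N from 0.1 rad to the stop; it springs back by itself. Its pivot lies along y on top of the carriage, 73 mm from the pad's centre.
- lever_pad (a point): Middle of the top of the lever's steel thumb pad, overhanging the carriage on the vise's -x side and moving with it; z 104 mm when up; fully pressed it sinks 15 mm. Pad 42 mm in x, 46 in y, with two upright lips 9 mm high across its y ends, 39 mm apart inside, so that a fingertip standing on the pad can push the carriage along y by the lip.
- cube: The work: black filter cube, 40 mm in its x, 44 mm in its y (the clamped width), 48 mm high, about 180 g, round windows in its top and one side. Origin at the centre of its underside. It stands loose on the vise's bed near the fixed jaw, 2 to 16 mm from its face and a few degrees askew; the moving jaw can push it home (about 2 N) and square it.
- jaw_front (a point): On the front of the moving jaw's black rubber face (70 mm wide, 42 mm high), at its middle, at the height of the bed's top. The face is stiffly sprung, 25 N per mm.
- jaw_face: The moving jaw's sprung rubber face plate, 70 x 8 x 42 mm; it touches the cube when clamping. Its origin lies at the middle of the plate's back, at bench level.
- crank (a joint): Crank angle c, rad, 0 to 2.7, starts at 0 to 0.5; grows clockwise seen from +y, driving the jaw 5 mm per rad to -y. Grip's middle: x = -50 sin(c - 1.2), z = 65 + 50 cos(c - 1.2) mm. Self-holding: at the grip about 5 N turn it while the jaw is free, plus about 0.6 N per 10 N of squeeze; firm is 30 to 45 N, so 7 to 7.5 N. With the cube seated each rad adds very roughly 80 N.
- grip_mid (a point): Middle of the crank's black grip, a round sleeve 16 mm in diameter and 42 mm long along the vise's y, which spins freely on its pin. 50 mm from the screw axis.
- crank_axis (a point): On the screw axis, level along y with the middle of the grip.
- objective: Bystander: small brass objective lens, 34 mm wide, 50 mm high, standing. Origin under its centre.
- oil: Bystander: small amber bottle, 32 mm wide, 60 mm high. Origin under its centre.
- dish: Bystander: shallow pale plastic dish, 60 mm wide, 14 mm high. Origin under its centre.
- driver: Bystander: screwdriver lying on the bench, 150 mm long. Origin under its middle.
Things that resemble listed ones, but are neither listed nor needed, are in the scene too. Of the things shaped like the cube, the black one is meant.

How it is judged:
By the outcome, as a careful person would: the job done as asked, in the order asked, and still so for the second after the job is handed in, with the robot touching nothing.
It also fails if it takes over 64 s, if anything falls off the work surface, if the arm or the gripper's body presses on something with over 40 N, if the wrist force passes 120 N, or if a joint passes its speed limit or range.

## Robot

A 7-joint arm with a two-finger parallel gripper is mounted at the origin on the work surface. World frame = base frame: x ahead of the robot, y to its left, z up, the work surface at z = 0. Lengths are in m, angles in rad, forces in N, time in s.
With the tool pointing down it reaches from about 0.4 to 0.85 m from the base axis. Payload 10.4 kg.
Tool frame: the origin (TCP) lies between the finger pads; the fingertips stand 25 mm ahead of it and the grasp point (between the pads) lies 6 mm ahead of it; x points along the fingers, y is the direction in which the jaws open and shut, and the axes are right-handed (so a half turn about x gives the same grasp; the last joint's range is limited). The gripper opens to 87 mm and grips with 3 to 60 N. Pads are 19 mm wide; open, the fingers measure 117 mm over their backs; the gripper's body (75 mm by 190 mm) begins 51 mm behind the grasp point.
Start: joints at [1.244, 0.332, -0.065, 1.46, 0.022, 1.35, -0.088], TCP at [0.187, -0.596, 0.248] pointing down, gripper open.
Joint ranges: [-2.6, 2.6], [-0.5, 2.12], [-1.47, 1.34], [0.16, 2.42], [-1.27, 4.41], [0.06, 2.06], [-2.6, 2.6]. Speed limits (rad/s): [2.22, 2.22, 2.79, 2.79, 3.14, 3.14, 3.14].

## Interface

Orientations are given as a unit quaternion [x, y, z, w].
In Python, from bench import r gives the robot as it stands.
- The arm moves only by the shell command python3 -m pendant 'ROWS' [FORCE]. ROWS is JSON, a list of rows, each an object with "translation": the shift along the world's x, y, z in cm, a list of three; "angular": the turn, a rotation vector about the world's x, y, z in degrees, a list of three; "hand": the opening, from -1 (shut) to 1 (fully open). In form: [{"translation": [dx, dy, dz], "angular": [wx, wy, wz], "hand": hand}, ...]. A call has 1 to 20 rows; each row shifts and turns the commanded pose from where the row before left it; what a row does not reach is not made up. A row lasts 1/10 s, in which the tool goes at most 50 mm and 8.59 degrees, less where a joint would pass 70% of its speed; a pose out of reach is approached as far as the arm can. A call is refused whole if a number of a shift passes 5 or a number of a turn 8.59, either way. A call with a gripper value outside its range is refused whole. The fingers move at their own pace and stop on an object; FORCE is the grip in N (left out, the last holds). Time passes only in rows, so rows that do not move let the fingers close. It gives the time, the measured TCP pose, the force and the opening at its end, in the units of the state.
- r.read_state(): the state, without advancing time (a new reading comes with each control period).
- r.camera(name): name is "scene" or "top" or "wrist"; returns the picture (480x640x3 uint8, red, green, blue); there is no depth.
- r.camera_info(name): a dict with "fx", "fy", "cx", "cy" (pixels), "rvec" (rotation vector, rad) and "tvec" (3), from world to camera coordinates, as OpenCV has them; the wrist camera has in their place "mount" (4x4, takes a point from camera to tool coordinates, whose origin is the TCP and whose axes are the tool frame's). Camera axes: x right, y down, z forward; pixel columns grow to the right and rows downward; lengths in m; the calibration is good to about 2 mm. A picture is of the moment at which its call begins: read the wrist's pose just before it. camera_info takes no time and is no camera call.
- r.close_job(): hands the job in, once; it reports no verdict.
Trained networks look in the newest picture that a camera, given by its name, has taken for a name from the list of things; names that differ only in an ending like _2 or _b are one class to them, and where a whole thing is asked for, a point or a joint stands for the part that bears it (a point fixed in the world has none). Each returns a list of dicts, best first, with "confidence" (0 to 1); they miss things now and then, are a little off and sometimes report something else, mostly with a low value. They report only what shows in the picture. A call takes as long as a camera call. They do not tell look-alikes from the thing itself.
- r.find_in(camera, name): "point" ([row, column] in pixels, amid what is visible of it).
- r.mark_of(camera, name): "point" ([row, column] in pixels: a listed point, or the origin of a listed thing).
The state is a dict: "time": time; "joint_positions": joint angles; "joint_vel": joint speeds; "joint_torque": joint torques, N m; "ee_pos": TCP position; "eef_rot": TCP orientation; "ft_force": force on the tool from outside, world axes, zero at the start; "torque": the same for the moment, N m; "width": finger opening in m.
Only numpy, scipy, OpenCV 4.12 (cv2) and the standard library are available. Lean on these libraries where they do the work, as an engineer would, in place of code of your own. Each camera call takes 0.05 s, during which the arm holds its last target.

## Working session

There is one attempt and no reset: what is moved stays moved. The work goes in short steps, Python scripts to look and compute and a shell command to move; the robot and the scene stay as the last step left them, time stands still between calls to the robot, and variables do not carry over. Pictures are saved under pics/ and viewed, and the job is handed in when it is done.

```bash
ls; mkdir -p pics
cat > h.py <<'E'
import numpy as np,cv2
from bench import r
from scipy.spatial.transform import Rotation as R
def snap(n,f):
    im=r.camera(n); cv2.imwrite('pics/'+f+'.png',im[:,:,::-1]); return im
def proj(n,P):
    c=r.camera_info(n);K=np.array([[c['fx'],0,c['cx']],[0,c['fy'],c['cy']],[0,0,1.]])
    return cv2.projectPoints(np.float64(P).reshape(-1,1,3),np.float64(c['rvec']),np.float64(c['tvec']),K,None)[0].reshape(-1,2)
def ray(n,rc):
    c=r.camera_info(n);Rm=cv2.Rodrigues(np.float64(c['rvec']))[0];t=np.float64(c['tvec'])
    d=Rm.T@np.array([(rc[1]-c['cx'])/c['fx'],(rc[0]-c['cy'])/c['fy'],1]);o=-Rm.T@t
    return o,d
def atz(n,rc,z):
    o,d=ray(n,rc);return o+d*(z-o[2])/d[2]
E
python3 - <<'E'
from h import *
s=r.read_state();print(s)
for n in ['scene','top']:
    snap(n,n+'0');print(n,r.camera_info(n))
    for k in ['lever_pad','jaw_front','grip_mid','crank_axis','vise','cube']:
        print(k,[(np.round(d['point']),round(d['confidence'],2)) for d in r.mark_of(n,k)][:3])
print(r.camera_info('wrist'))
E
```

```text
pics
{'time': 0.0, 'joint_positions': array([ 1.24436785,  0.33287293, -0.0647085 ,  1.46094289,  0.02158154,
        1.34988471, -0.08846886]), 'joint_vel': array([ 0.00190031,  0.00023863, -0.00101972, -0.00104676,  0.00039097,
       -0.00046877, -0.00071059]), 'joint_torque': array([-9.22500271e-05, -6.23256326e+01,  2.47239880e-02, -3.89906859e+01,
       -6.12621219e-02,  3.95403779e-02,  6.64520394e-05]), 'ee_pos': array([ 0.18688678, -0.59603846,  0.24675251]), 'eef_rot': array([-0.69886892, -0.10751777,  0.69905108, -0.1065352 ]), 'ft_force': array([0.44529115, 0.33489251, 0.4097453 ]), 'torque': array([-0.02111913, -0.03266529,  0.05578619]), 'width': 0.0870037093460199}
scene {'fx': 620.5039700941392, 'fy': 620.5039700941392, 'cx': 318.7236413941811, 'cy': 235.1007980482874, 'rvec': array([ 0.97011494,  2.48361298, -1.06086149]), 'tvec': array([ 0.47715531, -0.19565306,  1.44092741])}
lever_pad [(array([170., 286.]), 0.69)]
jaw_front [(array([266., 343.]), 0.5)]
grip_mid [(array([295., 374.]), 0.69), (array([166., 284.]), 0.22)]
crank_axis [(array([296., 391.]), 0.81)]
vis
[... 411 characters left out ...]
30., 227.]), 0.73)]
crank_axis [(array([254., 225.]), 0.58), (array([171., 358.]), 0.39)]
vise [(array([275., 320.]), 0.85), (array([168., 291.]), 0.22)]
cube [(array([345., 326.]), 0.95), (array([204., 334.]), 0.95), (array([274., 335.]), 0.63)]
{'fx': 415.5199126461184, 'fy': 415.5199126461184, 'cx': 321.72806183279636, 'cy': 239.90888028785764, 'mount': array([[ 1.96644201e-03, -2.74599817e-01,  9.61556589e-01,
        -1.37887403e-01],
       [ 9.99997978e-01,  9.45027668e-04, -1.77517748e-03,
         7.66802806e-04],
       [-4.21234169e-04,  9.61558135e-01,  2.74601120e-01,
        -7.49499524e-02],
       [ 0.00000000e+00,  0.00000000e+00,  0.00000000e+00,
         1.00000000e+00]])}
```

View pics/scene0.png

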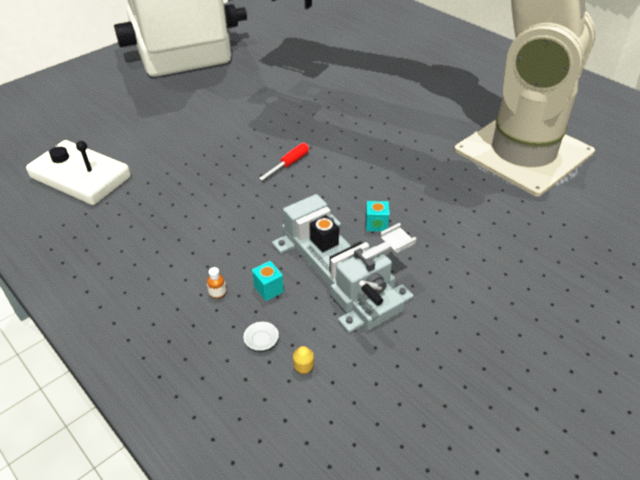

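View pics/top0.png

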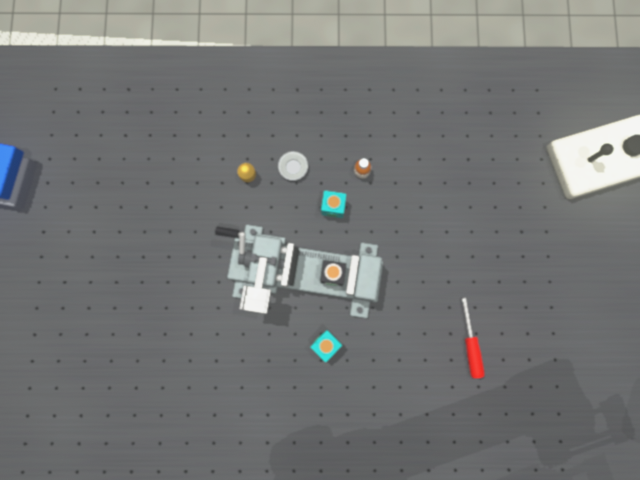

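The top view shows the vise centred near (row 272, col 310), the black cube at (272, 333), the lever pad at (299, 256) and the grip at (232, 228). There are teal look-alikes at (204, 334) and (346, 326). I'll zoom in next.

Run:
```python
import cv2
a=cv2.imread('pics/top0.png')[215:335,205:395];cv2.imwrite('pics/z1.png',cv2.resize(a,None,fx=4.2,fy=4.2,interpolation=cv2.INTER_CUBIC))
a=cv2.imread('pics/scene0.png')[185:340,260:430];cv2.imwrite('pics/z2.png',cv2.resize(a,None,fx=3.8,fy=3.8,interpolation=cv2.INTER_CUBIC))
```

```text
(no output)
```

View pics/z1.png

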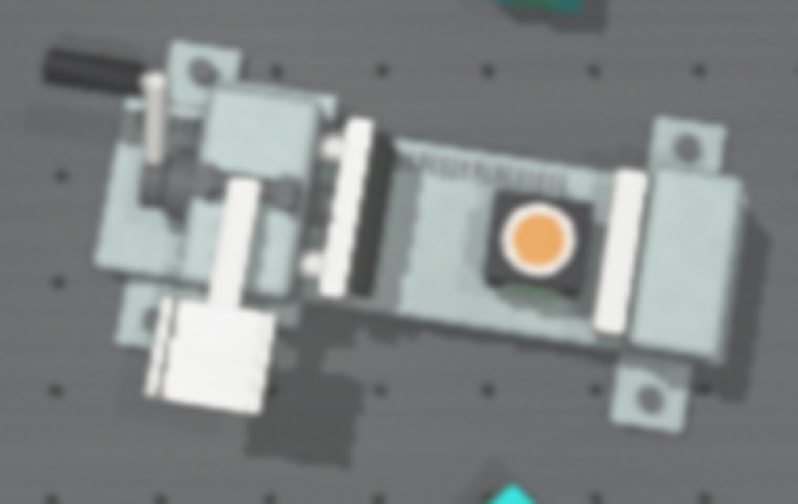

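View pics/z2.png

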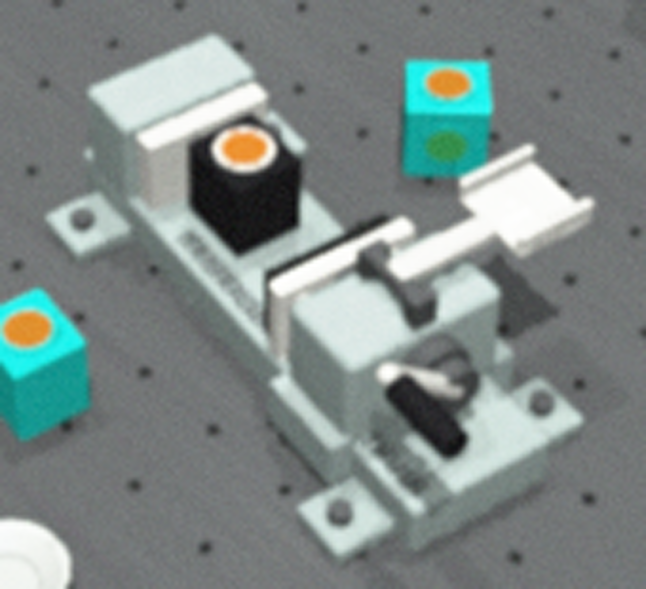

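```bash
cat > fit.py <<'E'
from h import *
from scipy.optimize import least_squares
T=lambda c,w:(np.array([c,w])+.5)/4.2-.5+[205,215]
S=lambda c,w:(np.array([c,w])+.5)/3.8-.5+[260,185]
def V(p,x,y,z):
    c,s=np.cos(p[2]),np.sin(p[2]);return np.array([p[0]+c*x-s*y,p[1]+s*x+c*y,z])
# params: vx,vy,yaw, plateY, plateFrontfix, jawfront(metal/rubber) , padY, crank c, gripY
obs=[('top',T(743,180),lambda p:V(p,.04,-.115,.078)),('top',T(722,360),lambda p:V(p,-.04,-.115,.078)),
('top',T(97,264),lambda p:V(p,-.04,.175,.03)),
('scene',S(90,93),lambda p:V(p,.04,-.115,.078)),('scene',S(213,36),lambda p:V(p,-.04,-.115,.078)),
('scene',S(410,515),lambda p:V(p,.04,.175,.03)),('scene',S(548,445),lambda p:V(p,-.04,.175,.03)),
('top',T(215,355),lambda p:V(p,p[3],p[4],.104)),('scene',S(526,205),lambda p:V(p,p[3],p[4],.104)),
('top',T(95,70),lambda p:V(p,-.05*np.sin(p[5]-1.2),p[6],.065+.05*np.cos(p[5]-1.2))),('scene',S(428,415),lambda p:V(p,-.05*np.sin(p[5]-1.2),p[6],.065+.05*np.cos(p[5]-1.2))),
]
def f(p):return np.concatenate([proj(n,g(p))[0]-o for n,o,g in obs])
s=least_squares(f,[.5,0,0,-.09,.07,.2,.15],loss='soft_l1')
print(np.round(s.x,4),'yawdeg',np.degrees(s.x[2]));print(np.round(f(s.x).reshape(-1,2),1))
p=s.x
def inv(P):
    c,s=np.cos(p[2]),np.sin(p[2]);d=np.array(P[:2])-p[:2];return np.round(np.array([c*d[0]+s*d[1],-s*d[0]+c*d[1]])*1000,1)
t=lambda c,w,z:inv(atz('top',T(c,w)[::-1],z))
u=lambda c,w,z:inv(atz('scene',S(c,w)[::-1],z))
print('cube top centre',t(538,239,.078),u(243,149,.078))
E
cat > fit2.py <<'E'
from fit import *
print('rubber top front edge',t(395,136,.072),t(372,296,.072))
print('fixed plate top front',t(612,168,.078),t(596,332,.078))
print('world pad',V(p,p[3],p[4],.104),'grip',V(p,-.05*np.sin(p[5]-1.2),p[6],.065+.05*np.cos(p[5]-1.2)))
print('carriage top',t(318,100,.086),t(292,300,.086),t(210,85,.086))
E
python3 fit2.py
```

```text
[ 0.569  -0.0464 -0.1718 -0.0748  0.0992  0.3882  0.1741] yawdeg -9.843753968108985
[[ 3.3 -0.5]
 [ 1.6 -0. ]
 [-2.3 -2. ]
 [-1.5 -3.3]
 [ 1.2 -3.1]
 [ 1.6  1.5]
 [ 2.6 -0.1]
 [ 0.3 -0.6]
 [ 0.7 -0.3]
 [ 0.1 -0.9]
 [ 0.3 -0.3]]
cube top centre [ -2.5 -25.4] [  0.4 -27.9]
rubber top front edge [32.1 44.2] [-38.6  41.5]
fixed plate top front [ 33.6 -51.9] [-37.9 -56.8]
world pad [0.51228323 0.06411566 0.104     ] grip [0.63455867 0.118912   0.09940836]
carriage top [40.1 78.9] [-47.   73.9] [ 38.6 126.4]
```

```bash
sed -i 's/-\.115,\.078/p[7],.078/g; s/\.2,\.15\],loss/.2,.15,-.115],loss/' fit.py; sed -i "s/^]/('top',T(612,168),lambda p:V(p,.035,p[8],.078)),('top',T(596,332),lambda p:V(p,-.035,p[8],.078)),\n('top',T(395,136),lambda p:V(p,.035,p[9],.072)),('top',T(372,296),lambda p:V(p,-.035,p[9],.072)),('top',T(125,98),lambda p:V(p,.04,.175,.03)),\n]/; s/-.115\],loss/-.115,-.055,.04],loss/" fit.py; python3 fit2.py
```

```text
Traceback (most recent call last):
  File "fit2.py", line 1, in <module>
    from fit import *
  File "fit.py", line 18, in <module>
    s=least_squares(f,[.5,0,0,-.09,.07,.2,.15,-.115,-.055,.04],loss='soft_l1')
  File "fit.py", line 17, in f
    def f(p):return np.concatenate([proj(n,g(p))[0]-o for n,o,g in obs])
                                    ~~~~^^^^^^^^
  File "h.py", line 7, in proj
    c=r.camera_info(n);K=np.array([[c['fx'],0,c['cx']],[0,c['fy'],c['cy']],[0,0,1.]])
ValueError: time passes only in moves, steps and waits
```

```bash
python3 - <<'E'
import h
from bench import r
import pickle
pickle.dump({n:r.camera_info(n) for n in ['scene','top','wrist']},open('cal.pkl','wb'))
print(r.read_state()['time'])
E
sed -i "s/r.camera_info(n)/CAL[n]/; 3a import pickle;CAL=pickle.load(open('cal.pkl','rb'))" h.py; python3 fit2.py
```

```text
0.7
[ 0.567  -0.0501 -0.1631 -0.0726  0.1038  0.3305  0.1772 -0.1061 -0.0506
  0.0468] yawdeg -9.343082757406574
[[ 0.5 -0.7]
 [-1.  -0.2]
 [-0.4 -0.1]
 [ 0.  -1.9]
 [ 2.6 -1.9]
 [ 1.7 -0.7]
 [ 2.3 -2.3]
 [ 0.3 -0.6]
 [ 0.7 -0.3]
 [ 0.5 -0.1]
 [ 0.5  0.2]
 [ 1.3 -0.1]
 [-0.8 -1.3]
 [ 0.7 -0.5]
 [-0.4 -1.1]
 [ 0.9 -1.5]]
cube top centre [ -1.4 -21.4] [  1.6 -24. ]
rubber top front edge [33.9 47.9] [-36.9  45.8]
fixed plate top front [ 34.5 -48.3] [-37.  -52.5]
world pad [0.51228323 0.06411566 0.104     ] grip [0.63349771 0.11858817 0.09726185]
carriage top [42.2 82.5] [-45.   78.3] [ 41.1 129.9]
```

Run:
```python
from h import *
s=r.read_state();print(np.round(R.from_quat(s['eef_rot']).as_matrix(),3),s['time'])
```

```text
[[ 0.     0.299 -0.954]
 [-0.    -0.954 -0.299]
 [-1.     0.    -0.   ]] 0.7
```

```bash
python3 -m pendant '[{"translation":[3,4,0.5],"angular":[0,0,8],"hand":-1},{"translation":[3,4,0.5],"angular":[0,0,8],"hand":-1},{"translation":[3,4,0.5],"angular":[0,0,8],"hand":-1},{"translation":[3,4,0.5],"angular":[0,0,8],"hand":-1},{"translation":[3,4,0],"angular":[0,0,8],"hand":-1},{"translation":[3,4,0],"angular":[0,0,8],"hand":-1},{"translation":[3,4,0],"angular":[0,0,8],"hand":-1},{"translation":[1.3,4.2,0],"angular":[0,0,8],"hand":-1},{"translation":[1.3,4.2,0],"angular":[0,0,0],"hand":-1},{"translation":[1.3,4.2,0],"angular":[0,0,0],"hand":-1},{"translation":[1.3,4.2,0],"angular":[0,0,0],"hand":-1},{"translation":[1.3,4.2,0],"angular":[0,0,0],"hand":-1},{"translation":[1.3,4.2,0],"angular":[0,0,0],"hand":-1},{"translation":[1.3,4.2,0],"angular":[0,0,0],"hand":-1},{"translation":[1.3,4.2,0],"angular":[0,0,0],"hand":-1},{"translation":[1.3,4.2,0],"angular":[0,0,0],"hand":-1},{"translation":[0,0,0],"angular":[0,0,0],"hand":-1},{"translation":[0,0,0],"angular":[0,0,0],"hand":-1}]' 20
```

```text
time: 2.5
ee_pos: [0.5134, 0.0618, 0.2674]
eef_rot: [0.536, 0.462, -0.535, 0.462]
ft_force: [-0.7, -1.6, 0.2]
width: 0.0005
```

```bash
cat >> h.py <<'E'
def wcam(s=None):
    s=s or r.read_state();T=np.eye(4);T[:3,:3]=R.from_quat(s['eef_rot']).as_matrix();T[:3,3]=s['ee_pos']
    M=T@CAL['wrist']['mount'];W=np.linalg.inv(M);c=dict(CAL['wrist']);c['rvec']=cv2.Rodrigues(W[:3,:3])[0].ravel();c['tvec']=W[:3,3];return c
E
python3 - <<'E'
from h import *
s=r.read_state();print(s['time'],s['ee_pos'],s['ft_force'],s['joint_positions'],R.from_quat(s['eef_rot']).as_matrix()[:,1])
c=wcam(s);pickle.dump(c,open('w1.pkl','wb'));snap('wrist','w1');CAL['w1']=c
for k in ['lever_pad','jaw_front','grip_mid','crank_axis','vise','cube']:
        print(k,[(np.round(d['point']),round(d['confidence'],2)) for d in r.mark_of('wrist',k)][:3])
E
```

```text
2.5 [0.51336797 0.06182648 0.26739468] [-0.74294285 -1.63467614  0.22847328] [ 0.50794803  0.15113355 -0.77953957  1.6799303   0.10820205  1.35507344
 -0.43668978] [ 9.89130750e-01 -1.47038480e-01 -2.11976429e-04]
lever_pad [(array([224., 314.]), 0.76)]
jaw_front []
grip_mid [(array([123., 476.]), 0.66), (array([126., 580.]), 0.25)]
crank_axis []
vise [(array([298., 385.]), 0.63)]
cube [(array([300., 515.]), 0.56)]
```

View pics/w1.png

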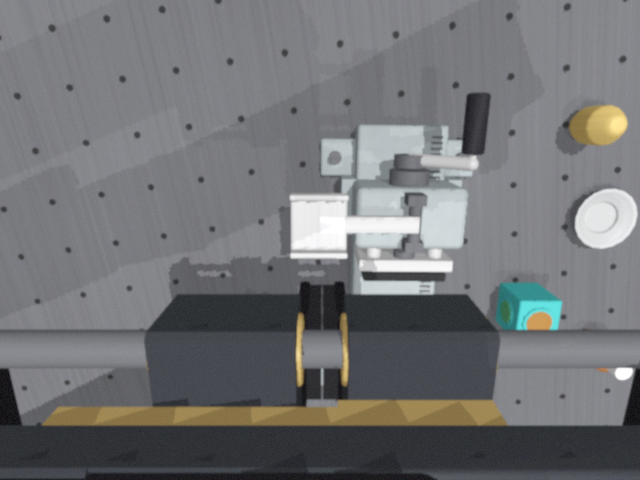

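The wrist view shows the pad at about (row 227, col 319), with its lips at rows 196 and 256. The grip is at (123, 477), and the jaw front sits near row 277, cols 362–446. The vise is almost exactly parallel to the picture, so its yaw is close to −8.4°.

Run:
```python
import cv2
a=cv2.imread('pics/w1.png')[80:300,275:500];cv2.imwrite('pics/z3.png',cv2.resize(a,None,fx=2.7,fy=2.7,interpolation=cv2.INTER_CUBIC))
```

```text
(no output)
```

View pics/z3.png

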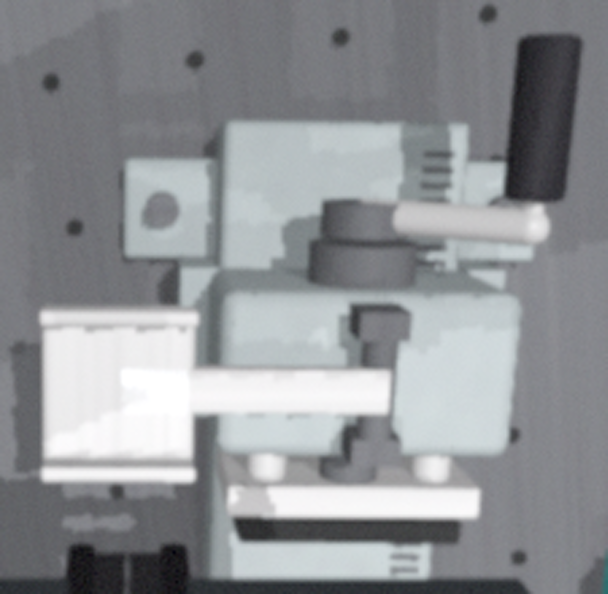

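```bash
cat > m.py <<'E'
from h import *
CAL['w1']=pickle.load(open('w1.pkl','rb'))
Z=lambda c,w:((np.array([c,w])+.5)/2.7-.5+[275,80])[::-1]
ps={'padTL':(40,310,.113),'padTR':(198,310,.113),'padBL':(40,482,.113),'padBR':(196,482,.113),'bedL':(222,122,.03),'bedR':(468,122,.03),
'carTL':(218,290,.086),'carTR':(520,295,.086),'carBL':(222,450,.086),'carBR':(513,455,.086),'rubL':(237,540,.072),'rubR':(457,540,.072),'plL':(228,517,.073),'plR':(479,517,.073),'gripA':(548,37,.097),'gripB':(536,198,.097)}
W={k:atz('w1',Z(a,b),z) for k,(a,b,z) in ps.items()}
for a,b in [('padTL','padTR'),('padBL','padBR'),('bedL','bedR'),('carTL','carTR'),('carBL','carBR'),('rubL','rubR'),('plL','plR'),('gripB','gripA'),('padBL','padTL')]:
    d=(W[b]-W[a])[:2];print(a,b,np.round(W[a]*1e3),np.round(W[b]*1e3),'len',round(np.hypot(*d)*1e3,1),'ang',round(np.degrees(np.arctan2(d[1],d[0])),1))
print('pad centre',sum(W[k] for k in ['padTL','padTR','padBL','padBR'])/4)
E
python3 m.py
```

```text
padTL padTR [495.  90. 113.] [536.  84. 113.] len 41.5 ang -8.4
padBL padBR [487.  43. 113.] [529.  37. 113.] len 42.8 ang -8.4
bedL bedR [554. 129.  30.] [633. 117.  30.] len 79.2 ang -8.4
carTL carTR [543.  84.  86.] [628.  70.  86.] len 86.3 ang -9.4
carBL carBR [538.  36.  86.] [624.  22.  86.] len 86.6 ang -9.4
rubL rubR [540.   2.  72.] [609.  -8.  72.] len 69.8 ang -8.4
plL plR [538.  10.  73.] [616.  -1.  73.] len 78.9 ang -8.4
gripB gripA [630.  98.  97.] [635. 139.  97.] len 41.0 ang 82.9
padBL padTL [487.  43. 113.] [495.  90. 113.] len 47.6 ang 80.3
pad centre [0.51146811 0.06334783 0.113     ]
```

```bash
python3 -m pendant '[{"translation":[-0.4,-0.1,-3.5],"angular":[0,0,0],"hand":-1},{"translation":[-0.4,-0.1,-3.5],"angular":[0,0,0],"hand":-1},{"translation":[0,0,-3],"angular":[0,0,0],"hand":-1},{"translation":[0,0,-2.5],"angular":[0,0,0],"hand":-1},{"translation":[0,0,-0.6],"angular":[0,0,0],"hand":-1},{"translation":[0,0,0],"angular":[0,0,0],"hand":-1}]'
```

```text
time: 3.45
ee_pos: [0.5051, 0.0585, 0.1363]
eef_rot: [-0.536, -0.461, 0.536, -0.461]
ft_force: [-0.1, -0.3, 0.6]
width: 0.0004
```

```bash
python3 -m pendant '[{"translation":[0,0,-0.3],"angular":[0,0,0],"hand":-1},{"translation":[0,0,-0.3],"angular":[0,0,0],"hand":-1},{"translation":[0,0,0],"angular":[0,0,0],"hand":-1}]'
python3 - <<'E'
from h import *
snap('scene','s1');snap('wrist','w2')
a=cv2.imread('pics/s1.png')[185:340,260:430];cv2.imwrite('pics/z4.png',cv2.resize(a,None,fx=3.5,fy=3.5))
E
```

```text
time: 3.75
ee_pos: [0.5057, 0.0588, 0.1309]
eef_rot: [0.536, 0.461, -0.536, 0.461]
ft_force: [0.2, -0.1, 0.1]
width: 0.0006
```

View pics/w2.png

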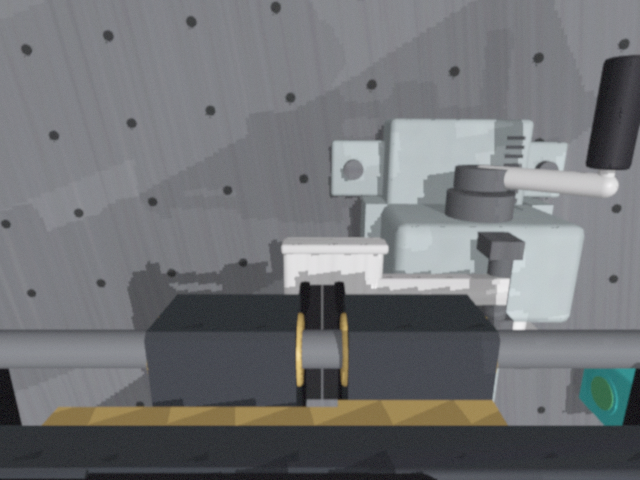

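View pics/z4.png

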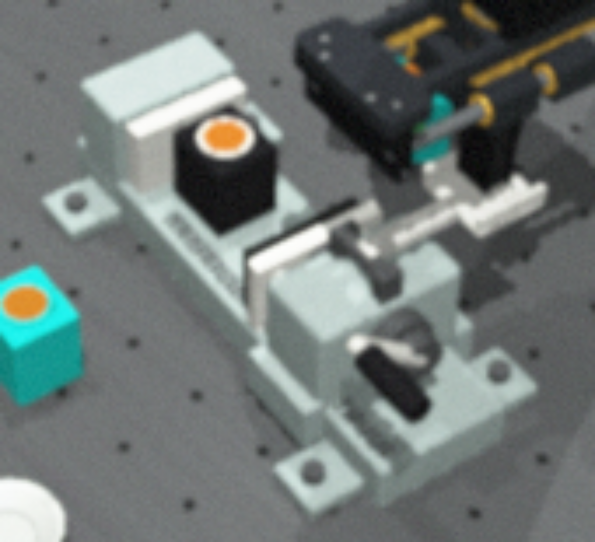

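The finger stands over the pad between the lips, and the far lip shows at row 246. Next I press.

```bash
python3 -m pendant '[{"translation":[0,0,-0.3],"angular":[0,0,0],"hand":-1},{"translation":[0,0,-0.3],"angular":[0,0,0],"hand":-1},{"translation":[0,0,0],"angular":[0,0,0],"hand":-1}]';  python3 -m pendant '[{"translation":[0,0,-0.3],"angular":[0,0,0],"hand":-1},{"translation":[0,0,-0.3],"angular":[0,0,0],"hand":-1},{"translation":[0,0,0],"angular":[0,0,0],"hand":-1}]'
```

```text
time: 4.15
ee_pos: [0.5057, 0.059, 0.1251]
eef_rot: [0.536, 0.461, -0.536, 0.461]
ft_force: [-3.6, -0.9, 11.2]
width: 0.0004
time: 4.45
ee_pos: [0.5057, 0.059, 0.1191]
eef_rot: [0.536, 0.461, -0.536, 0.461]
ft_force: [-3.5, -1.4, 11.5]
width: 0.0003
```

```bash
python3 -m pendant '[{"translation":[0,0,-0.2],"angular":[0,0,0],"hand":-1},{"translation":[0,0,0],"angular":[0,0,0],"hand":-1}]';  python3 -m pendant '[{"translation":[0,0,-0.1],"angular":[0,0,0],"hand":-1},{"translation":[0,0,0],"angular":[0,0,0],"hand":-1}]'
```

```text
time: 4.65
ee_pos: [0.5058, 0.059, 0.1173]
eef_rot: [0.536, 0.461, -0.536, 0.461]
ft_force: [-4.2, 0.1, 12.0]
width: 0.0006
time: 4.85
ee_pos: [0.5059, 0.059, 0.1164]
eef_rot: [0.536, 0.461, -0.536, 0.462]
ft_force: [-3.7, -0.1, 11.8]
width: 0.0001
```

```bash
python3 -m pendant '[{"translation":[-0.07,-0.5,0],"angular":[0,0,0],"hand":-1},{"translation":[-0.07,-0.5,0],"angular":[0,0,0],"hand":-1},{"translation":[-0.07,-0.5,0],"angular":[0,0,0],"hand":-1},{"translation":[-0.08,-0.5,0],"angular":[0,0,0],"hand":-1}]';  python3 -m pendant '[{"translation":[-0.07,-0.5,0],"angular":[0,0,0],"hand":-1},{"translation":[-0.07,-0.5,0],"angular":[0,0,0],"hand":-1},{"translation":[-0.08,-0.5,0],"angular":[0,0,0],"hand":-1},{"translation":[-0.07,-0.5,0],"angular":[0,0,0],"hand":-1}]'
python3 - <<'E'
from h import *
snap('top','t1');snap('scene','s2')
a=cv2.imread('pics/t1.png')[215:335,205:395];b=cv2.imread('pics/s2.png')[185:335,240:430];
cv2.imwrite('pics/z5.png',np.vstack([cv2.resize(a,(500,300)),cv2.resize(b,(380,300))[:, :].copy() if 0 else cv2.copyMakeBorder(cv2.resize(b,(380,300)),0,0,0,120,0)]))
E
```

```text
time: 5.25
ee_pos: [0.5029, 0.0398, 0.1165]
eef_rot: [0.536, 0.461, -0.535, 0.461]
ft_force: [-4.6, 3.0, 12.0]
width: 0.0005
time: 5.65
ee_pos: [0.4997, 0.0197, 0.1164]
eef_rot: [0.536, 0.461, -0.536, 0.461]
ft_force: [-5.6, 2.9, 10.9]
width: 0.0006
```

View pics/z5.png

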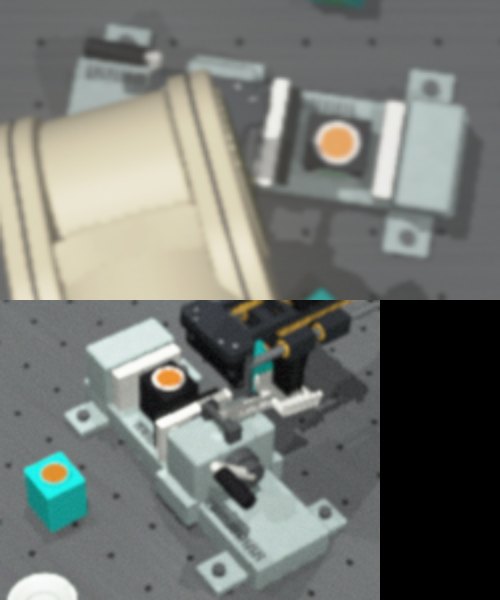

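The jaw has moved about 35 mm. In the top view a small gap remains before the cube, and the cube still stands slightly off the fixed jaw. I'll go slower from here.

```bash
python3 -m pendant '[{"translation":[-0.04,-0.3,0],"angular":[0,0,0],"hand":-1},{"translation":[-0.05,-0.3,0],"angular":[0,0,0],"hand":-1},{"translation":[-0.04,-0.3,0],"angular":[0,0,0],"hand":-1}]';  python3 -m pendant '[{"translation":[-0.03,-0.2,0],"angular":[0,0,0],"hand":-1},{"translation":[-0.03,-0.2,0],"angular":[0,0,0],"hand":-1}]'
python3 - <<'E'
from h import *
snap('top','t2')
a=cv2.imread('pics/t2.png')[225:305,290:395];
cv2.imwrite('pics/z6.png',cv2.resize(a,None,fx=6,fy=6,interpolation=cv2.INTER_CUBIC))
E
```

```text
time: 6.05
ee_pos: [0.4984, 0.0108, 0.1163]
eef_rot: [0.536, 0.461, -0.536, 0.461]
ft_force: [-5.1, 5.6, 11.3]
width: 0.0005
time: 6.25
ee_pos: [0.4978, 0.0071, 0.1163]
eef_rot: [0.536, 0.462, -0.535, 0.461]
ft_force: [-5.2, 3.9, 11.8]
width: 0.0005
```

View pics/z6.png

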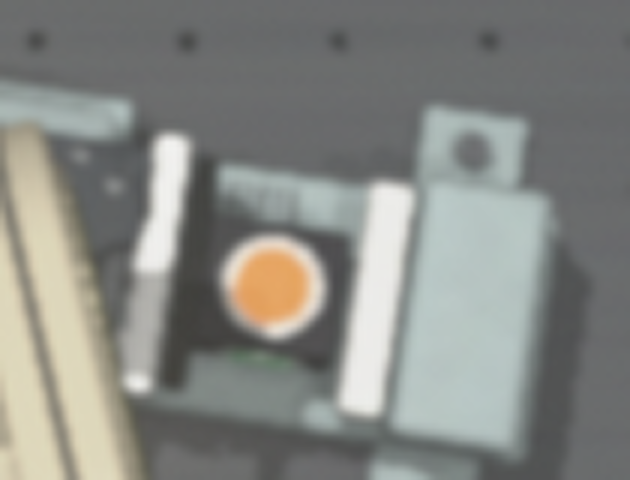

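```bash
python3 -m pendant '[{"translation":[-0.01,-0.1,0],"angular":[0,0,0],"hand":-1},{"translation":[-0.02,-0.1,0],"angular":[0,0,0],"hand":-1}]';  python3 -m pendant '[{"translation":[-0.01,-0.1,0],"angular":[0,0,0],"hand":-1}]'; python3 -m pendant '[{"translation":[-0.02,-0.1,0],"angular":[0,0,0],"hand":-1}]'
```

```text
time: 6.5
ee_pos: [0.4974, 0.0051, 0.1163]
eef_rot: [0.536, 0.462, -0.535, 0.461]
ft_force: [-5.5, 3.5, 11.7]
width: 0.0005
time: 6.6
ee_pos: [0.4973, 0.0041, 0.1163]
eef_rot: [0.536, 0.462, -0.536, 0.461]
ft_force: [-6.5, 4.1, 12.2]
width: 0.0
time: 6.7
ee_pos: [0.4971, 0.0031, 0.1163]
eef_rot: [0.536, 0.462, -0.536, 0.461]
ft_force: [-6.1, 4.0, 11.8]
width: 0.0005
```

```bash
for i in 1 2 3; do  python3 -m pendant '[{"translation":[-0.015,-0.1,0],"angular":[0,0,0],"hand":-1}]' | grep -E 'pos|force';done
```

```text
ee_pos: [0.4971, 0.0028, 0.1163]
ft_force: [-4.7, 8.5, 12.3]
ee_pos: [0.4971, 0.0025, 0.1164]
ft_force: [-5.5, 11.2, 11.7]
ee_pos: [0.4971, 0.0019, 0.1165]
ft_force: [-3.9, 10.9, 11.5]
```

```bash
python3 -m pendant '[{"translation":[0,0,0],"angular":[0,0,0],"hand":-1}]' | grep -E 'pos|force'
python3 - <<'E'
from h import *
snap('top','t3')
a=cv2.imread('pics/t3.png')[225:305,290:395];
cv2.imwrite('pics/z7.png',cv2.resize(a,None,fx=6,fy=6,interpolation=cv2.INTER_CUBIC))
print(r.read_state()['ft_force'],r.read_state()['ee_pos'])
E
```

```text
ee_pos: [0.4971, 0.0018, 0.1166]
ft_force: [-3.9, 9.5, 11.9]
[-4.14798982  9.90557463 11.52038134] [0.49714926 0.00180611 0.11655054]
```

View pics/z7.png

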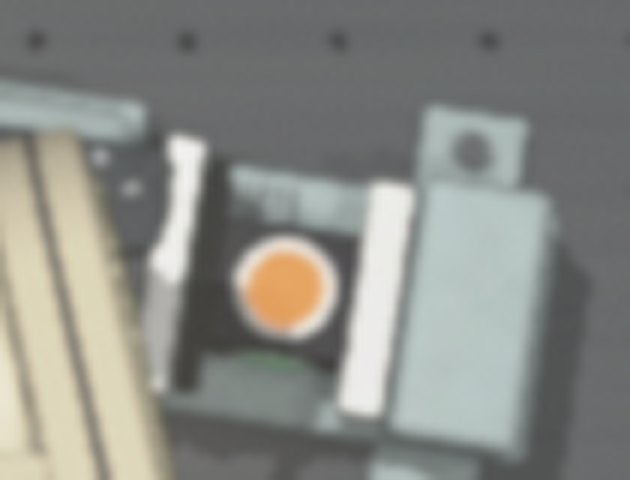

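The cube is now flush with the fixed jaw and there is no gap at either jaw. I'll ease off the push a little and then let the lever up.

```bash
python3 -m pendant '[{"translation":[0.01,0.07,0],"angular":[0,0,0],"hand":-1},{"translation":[0,0,0],"angular":[0,0,0],"hand":-1}]' | grep -E 'pos|force'
```

```text
ee_pos: [0.4972, 0.002, 0.1165]
ft_force: [-4.8, 7.0, 12.0]
```

```bash
python3 -m pendant '[{"translation":[0,0,0.3],"angular":[0,0,0],"hand":-1},{"translation":[0,0,0.3],"angular":[0,0,0],"hand":-1},{"translation":[0,0,0.3],"angular":[0,0,0],"hand":-1},{"translation":[0,0,0.3],"angular":[0,0,0],"hand":-1},{"translation":[0,0.1,0.4],"angular":[0,0,0],"hand":-1},{"translation":[0,0.2,1],"angular":[0,0,0],"hand":-1},{"translation":[0,0.2,3],"angular":[0,0,0],"hand":-1},{"translation":[0,0,4],"angular":[0,0,0],"hand":-1},{"translation":[0,0,4],"angular":[0,0,0],"hand":-1},{"translation":[0,0,2],"angular":[0,0,0],"hand":-1},{"translation":[0,4,0],"angular":[0,0,0],"hand":0.3},{"translation":[0,4,0],"angular":[0,0,0],"hand":0.3},{"translation":[0,0,0],"angular":[0,0,0],"hand":0.3}]'
cat > lk.py <<'E'
from h import *
import sys
n=sys.argv[1]
s=r.read_state();print(s['time'],s['ee_pos'],s['ft_force'])
pickle.dump(wcam(s),open('w%s.pkl'%n,'wb'));snap('wrist','wr'+n);snap('top','tp'+n)
E
python3 lk.py a
```

```text
time: 8.65
ee_pos: [0.4959, 0.0902, 0.2725]
eef_rot: [0.535, 0.463, -0.534, 0.463]
ft_force: [-0.2, 1.1, 0.3]
width: 0.0169
8.65 [0.49591853 0.09023106 0.27245388] [-0.19828784  1.11147827  0.33094742]
```

View pics/wra.png

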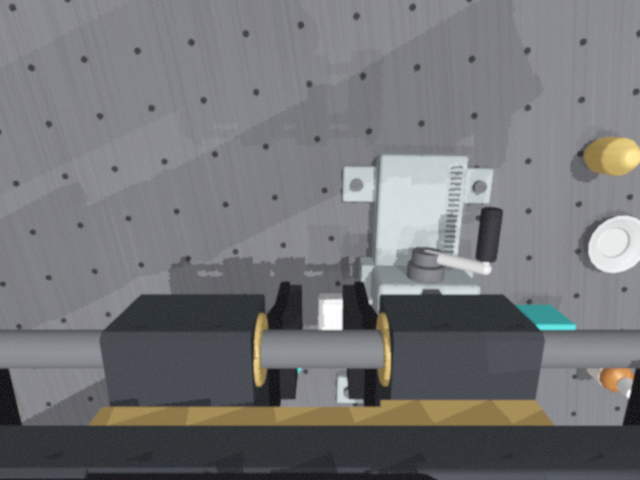

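The grip shows at rows 208–262, col ~489, with its middle at (235, 489). The lever has sprung back up.

Run:
```python
from h import *
CAL['a']=pickle.load(open('wa.pkl','rb'))
y=np.radians(-8.4);c,s=np.cos(y),np.sin(y);o=np.array([.568,-.050])
for n,rc in [('mid',(235,489)),('A',(208,491)),('B',(262,487))]:
    w=atz('a',rc,.098);d=w[:2]-o;print(n,w,'vise',c*d[0]+s*d[1],-s*d[0]+c*d[1])
im=cv2.imread('pics/tpa.png')[215:335,205:395];cv2.imwrite('pics/z8.png',cv2.resize(im,None,fx=4.2,fy=4.2,interpolation=cv2.INTER_CUBIC))
```

```text
mid [0.62378484 0.06189698 0.098     ] vise 0.03884014903092267 0.11884580624085328
A [0.62601116 0.08318452 0.098     ] vise 0.03793284089175467 0.14023020575341172
B [0.62147525 0.03981327 0.098     ] vise 0.039781391381465685 0.09666160928147209
```

View pics/z8.png

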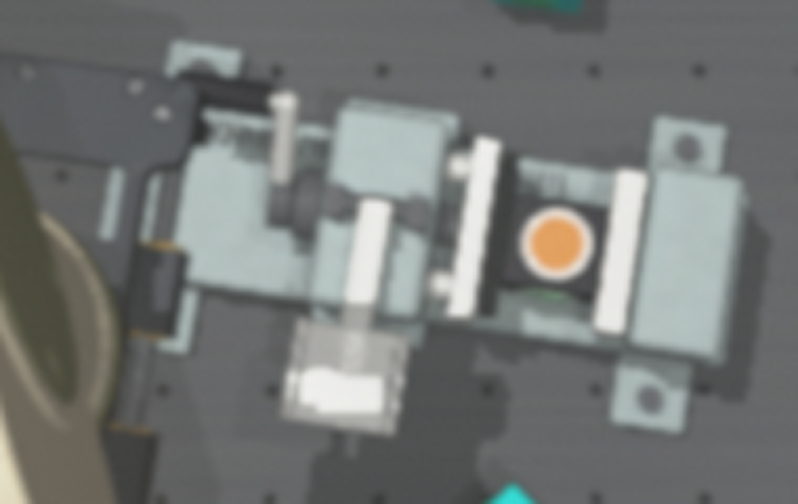

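```bash
python3 -m pendant '[{"translation":[4.3,-0.9,0],"angular":[0,0,0],"hand":0.2},{"translation":[4.3,-0.9,0],"angular":[0,0,0],"hand":0.2},{"translation":[4.2,-0.9,0],"angular":[0,0,0],"hand":0.2},{"translation":[0,0,-3.5],"angular":[0,0,0],"hand":0.2},{"translation":[0,0,-3.5],"angular":[0,0,0],"hand":0.2},{"translation":[0,0,0],"angular":[0,0,0],"hand":0.2},{"translation":[0,0,0],"angular":[0,0,0],"hand":0.2}]' 25
python3 lk.py b
```

```text
time: 9.45
ee_pos: [0.6247, 0.0564, 0.202]
eef_rot: [-0.536, -0.461, 0.537, -0.461]
ft_force: [-0.1, -0.4, 0.9]
width: 0.052
9.45 [0.62467617 0.05637631 0.2020394 ] [-0.06837588 -0.44851769  0.948481  ]
```

View pics/wrb.png

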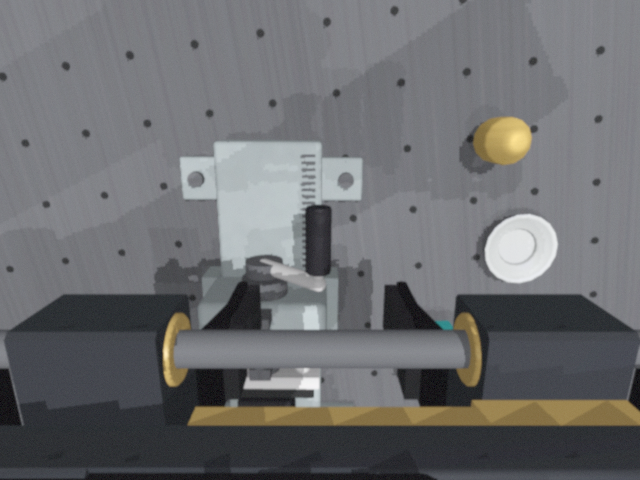

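The grip is at (row 241, col 318), centred between the fingers.

Run:
```python
from h import *
CAL['a']=pickle.load(open('wb.pkl','rb'))
y=np.radians(-8.4);c,s=np.cos(y),np.sin(y);o=np.array([.568,-.050])
for n,rc in [('mid',(241,318)),('A',(208,318)),('B',(274,318))]:
    w=atz('a',rc,.098);d=w[:2]-o;print(n,w,'vise',c*d[0]+s*d[1],-s*d[0]+c*d[1])
```

```text
mid [0.62345913 0.06173073 0.098     ] vise 0.038542215180019206 0.11863375982152229
A [0.62656826 0.08184442 0.098     ] vise 0.03867972675911042 0.1389858703466506
B [0.62020524 0.04068062 0.098     ] vise 0.03839830157896513 0.09733413157147618
```

```bash
python3 -m pendant '[{"translation":[-0.1,0.65,-2],"angular":[0,0,0],"hand":0.2},{"translation":[0,0,-3],"angular":[0,0,0],"hand":0.2},{"translation":[0,0,-3],"angular":[0,0,0],"hand":0.2},{"translation":[0,0,-1.7],"angular":[0,0,0],"hand":0.2},{"translation":[0,0,-0.2],"angular":[0,0,0],"hand":0.2},{"translation":[0,0,0],"angular":[0,0,0],"hand":0.2}]' 25
python3 lk.py c
```

```text
time: 10.15
ee_pos: [0.6244, 0.0641, 0.1039]
eef_rot: [0.537, 0.461, -0.536, 0.461]
ft_force: [0.4, 0.7, -0.4]
width: 0.0521
10.15 [0.62442445 0.06410642 0.10387065] [ 0.37048254  0.65108628 -0.36259664]
```

View pics/wrc.png

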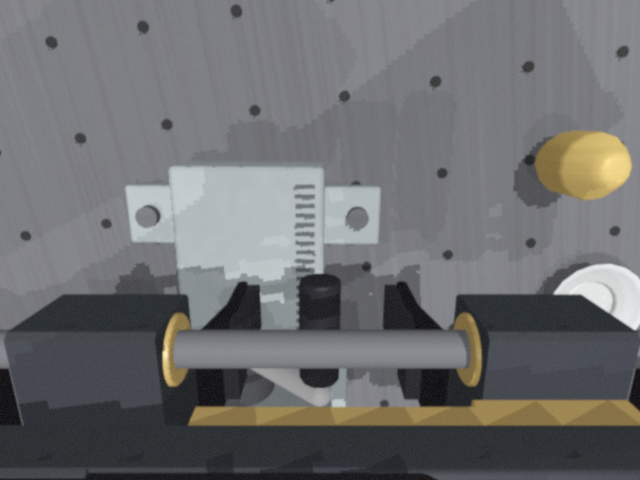

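```bash
python3 -m pendant '[{"translation":[0,0,0],"angular":[0,0,0],"hand":-1},{"translation":[0,0,0],"angular":[0,0,0],"hand":-1},{"translation":[0,0,0],"angular":[0,0,0],"hand":-1},{"translation":[0,0,0],"angular":[0,0,0],"hand":-1},{"translation":[0,0,0],"angular":[0,0,0],"hand":-1}]' 25
```

```text
time: 10.75
ee_pos: [0.6237, 0.064, 0.1025]
eef_rot: [0.536, 0.461, -0.536, 0.461]
ft_force: [0.0, 0.1, -0.7]
width: 0.0198
```

```bash
python3 -m pendant '[{"translation":[0,0,0],"angular":[0,0,0],"hand":-1},{"translation":[0,0,0],"angular":[0,0,0],"hand":-1},{"translation":[0,0,0],"angular":[0,0,0],"hand":-1}]' 25
```

```text
time: 11.05
ee_pos: [0.6236, 0.0641, 0.1024]
eef_rot: [-0.536, -0.461, 0.536, -0.461]
ft_force: [-1.3, -0.3, 0.2]
width: 0.0149
```

```bash
cat > arc.py <<'E'
from h import *
Y=np.radians(-8.4);C,S=np.cos(Y),np.sin(Y);o=np.array([.568,-.050])
def st():
    s=r.read_state();d=s['ee_pos'][:2]-o;x=C*d[0]+S*d[1];z=s['ee_pos'][2]-.006-.065
    c=1.2-np.arctan2(x,z);f=s['ft_force'];fx=C*f[0]+S*f[1]
    t=np.array([-np.cos(c-1.2),-np.sin(c-1.2)])
    print('t',round(s['time'],2),'c',round(c,3),'rad',round(np.hypot(x,z)*1e3,1),'Ftan',round(-(fx*t[0]+f[2]*t[1]),2),'Frad',round(fx*np.sin(1.2-c)+f[2]*np.cos(1.2-c),2),'w',s['width'])
if __name__=='__main__':st()
E
python3 arc.py
python3 - <<'E'
import numpy as np
c=.327;d=.04
for i in range(18):
    dx=-50*(np.sin(c+d-1.2)-np.sin(c-1.2))/10;dz=50*(np.cos(c+d-1.2)-np.cos(c-1.2))/10
    print(round(c,3),[round(.989*dx,3),round(-.146*dx,3),round(dz,3)]);c+=d
E
```

```text
t 11.05 c 0.316 rad 49.6 Ftan -0.97 Frad -0.84 w 0.014885718575363834
0.327 [np.float64(-0.13), np.float64(0.019), np.float64(0.151)]
0.367 [np.float64(-0.136), np.float64(0.02), np.float64(0.145)]
0.407 [np.float64(-0.142), np.float64(0.021), np.float64(0.14)]
0.447 [np.float64(-0.147), np.float64(0.022), np.float64(0.134)]
0.487 [np.float64(-0.152), np.float64(0.022), np.float64(0.128)]
0.527 [np.float64(-0.157), np.float64(0.023), np.float64(0.122)]
0.567 [np.float64(-0.162), np.float64(0.024), np.float64(0.115)]
0.607 [np.float64(-0.166), np.float64(0.025), np.float64(0.108)]
0.647 [np.float64(-0.17), np.float64(0.025), np.float64(0.102)]
0.687 [np.float64(-0.174), np.float64(0.026), np.float64(0.095)]
0.727 [np.float64(-0.178), np.float64(0.026), np.float64(0.088)]
0.767 [np.float64(-0.181), np.float64(0.027), np.float64(0.08)]
0.807 [np.float64(-0.184), np.float64(0.027), np.float64(0.073)]
0.847 [np.float64(-0.187), np.float64(0.028), np.float64(0.065)]
0.887 [np.float64(-0.189), np.float64(0.028), np.float64(0.058)]
0.927 [np.float64(-0.191), np.float64(0.028), np.float64(0.05)]
0.967 [np.float64(-0.193), np.float64(0.029), np.float64(0.042)]
1.007 [np.float64(-0.195), np.float64(0.029), np.float64(0.034)]
```

```bash
python3 -m pendant '[{"translation":[-0.13,0.02,0.15],"angular":[0,0,0],"hand":-1}]'>/dev/null; python3 arc.py;  python3 -m pendant '[{"translation":[-0.135,0.02,0.145],"angular":[0,0,0],"hand":-1}]'>/dev/null; python3 arc.py;python3 -m pendant '[{"translation":[-0.14,0.02,0.14],"angular":[0,0,0],"hand":-1}]'>/dev/null; python3 arc.py
```

```text
t 11.15 c 0.346 rad 49.7 Ftan 7.03 Frad -0.79 w 0.015089153125692732
t 11.25 c 0.389 rad 49.6 Ftan 7.46 Frad -1.12 w 0.015067238285721077
t 11.35 c 0.432 rad 49.6 Ftan 7.47 Frad -2.05 w 0.014722451289292114
```

```bash
for i in 1 2 3; do python3 -m pendant '[{"translation":[0,0,0],"angular":[0,0,0],"hand":-1}]'>/dev/null; python3 arc.py; done; python3 lk.py d
python3 - <<'E'
import cv2,numpy as np
a=cv2.imread('pics/tpd.png')[215:335,205:395];b=cv2.imread('pics/tpa.png')[225:305,290:395]
cv2.imwrite('pics/z9.png',cv2.resize(a,None,fx=4.2,fy=4.2,interpolation=cv2.INTER_CUBIC))
E
```

```text
t 11.45 c 0.437 rad 49.6 Ftan 4.58 Frad -1.02 w 0.01516357849716066
t 11.55 c 0.437 rad 49.6 Ftan 4.23 Frad -1.65 w 0.015031187486548267
t 11.65 c 0.437 rad 49.6 Ftan 3.78 Frad -1.38 w 0.015164030504089284
11.65 [0.61959151 0.06469012 0.10682278] [ 1.86372202  0.44398493 -3.61398568]
```

View pics/wrd.png

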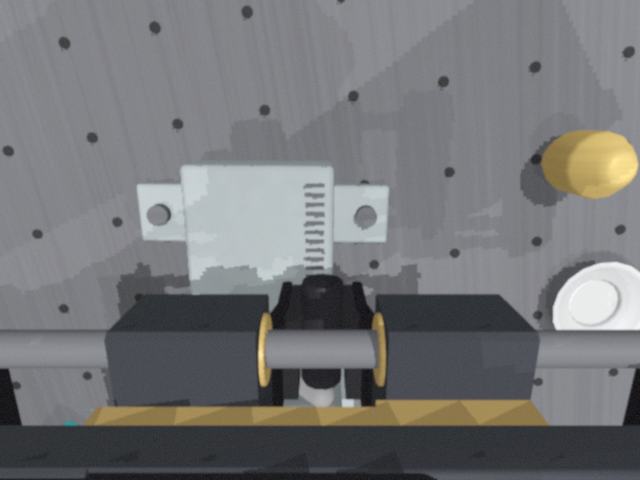

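View pics/z9.png

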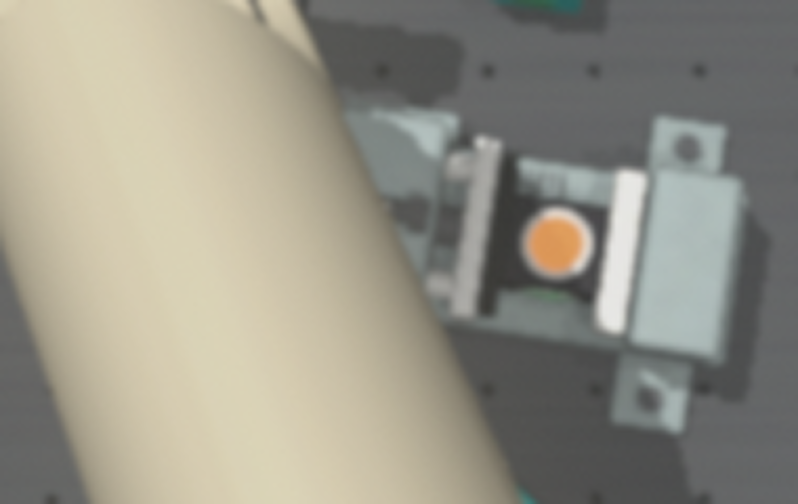

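```bash
for i in 1 2 3 4 5 6; do python3 -m pendant '[{"translation":[-0.037,0.006,0.033],"angular":[0,0,0],"hand":-1}]'>/dev/null; python3 arc.py; done
```

```text
t 11.85 c 0.443 rad 49.6 Ftan 7.63 Frad -1.78 w 0.015083134471084546
t 11.95 c 0.452 rad 49.6 Ftan 7.33 Frad -2.58 w 0.014822238686080477
t 12.05 c 0.463 rad 49.6 Ftan 6.42 Frad -2.99 w 0.014838787277590628
t 12.15 c 0.474 rad 49.6 Ftan 7.61 Frad -3.16 w 0.014634668682038878
t 12.25 c 0.485 rad 49.6 Ftan 8.02 Frad -3.12 w 0.014781026900755462
t 12.35 c 0.496 rad 49.6 Ftan 7.09 Frad -3.25 w 0.01531413839378562
```

```bash
cat > edge.py <<'E'
from h import *
import sys
# vise-y profile in top image: sample along vise y lines at z=.072, several x
Y=np.radians(-8.4);C,S=np.cos(Y),np.sin(Y);o=np.array([.568,-.050])
def prof(f,xs,ys,z):
    g=cv2.GaussianBlur(cv2.imread('pics/'+f+'.png'),(0,0),.6).astype(np.float32).mean(2)
    out=[]
    for x in xs:
        P=np.array([[o[0]+C*x-S*y,o[1]+S*x+C*y,z] for y in ys]);q=proj('top',P).astype(np.float32)
        out.append(cv2.remap(g,q[:,0].reshape(1,-1),q[:,1].reshape(1,-1),cv2.INTER_CUBIC)[0])
    return np.array(out)
ys=np.arange(-.065,.03,.0002)
if __name__=='__main__':
  for f in sys.argv[1:]:
    res=[]
    for x in np.arange(.010,.0331,.002):
        p=prof(f,[x],ys,.074)[0]
        m=(ys>-.02)&(ys<.015);pm=p[m];ym=ys[m]
        i=np.argmax(pm[5:-5])+5;hi=pm[i]; 
        # edge toward -y (white->black)
        j=i
        lo=pm[max(0,i-50):i].min() if i>5 else 0
        th=(hi+lo)/2
        while j>0 and pm[j]>th:j-=1
        e1=ym[j]+(th-pm[j])/(pm[j+1]-pm[j])*.0002
        m2=(ys>-.063)&(ys<-.035);pf=p[m2];yf=ys[m2];k=np.argmax(pf);hf=pf[k];lf=pf[k:k+50].min();t=(hf+lf)/2
        j=k
        while j<len(pf)-1 and pf[j]>t:j+=1
        e2=yf[j-1]+(pf[j-1]-t)/(pf[j-1]-pf[j])*.0002
        res.append((e1,e2,hi))
    a=np.array(res);print(f,'plate',np.round(np.median(a[:,0])*1e3,2),'fixed',np.round(np.median(a[:,1])*1e3,2),'sd',np.round(a.std(0)[:2]*1e3,2),'hi',np.median(a[:,2]))
E
python3 edge.py t2 t3 tpa tpb tpc tpd
```

```text
t2 plate 5.05 fixed -51.84 sd [0.19 0.64] hi 237.72840118408203
t3 plate 0.82 fixed -51.73 sd [0.13 0.34] hi 233.00885009765625
tpa plate 0.99 fixed -51.87 sd [0.15 0.33] hi 235.57672119140625
tpb plate 0.85 fixed -51.92 sd [0.24 0.4 ] hi 172.9617156982422
tpc plate 0.84 fixed -51.89 sd [0.12 0.32] hi 164.26937103271484
tpd plate 0.45 fixed -51.91 sd [0.13 0.34] hi 164.1403350830078
```

```bash
for i in 1 2 3 4 5 6 7 8 9 10; do python3 -m pendant '[{"translation":[-0.039,0.006,0.031],"angular":[0,0,0],"hand":-1}]'>/dev/null; python3 arc.py; done; python3 lk.py e; python3 edge.py tpc tpe
```

```text
t 12.45 c 0.506 rad 49.6 Ftan 7.3 Frad -2.95 w 0.014736562086989369
t 12.55 c 0.516 rad 49.6 Ftan 7.86 Frad -3.63 w 0.015274928813034366
t 12.65 c 0.526 rad 49.6 Ftan 7.76 Frad -3.24 w 0.015135965091109232
t 12.75 c 0.536 rad 49.6 Ftan 7.1 Frad -3.26 w 0.015114338238680455
t 12.85 c 0.546 rad 49.6 Ftan 8.27 Frad -4.39 w 0.015283834887192399
t 12.95 c 0.556 rad 49.6 Ftan 7.24 Frad -3.94 w 0.015192141812012559
t 13.05 c 0.567 rad 49.5 Ftan 8.01 Frad -3.99 w 0.014946700741248185
t 13.15 c 0.577 rad 49.6 Ftan 8.29 Frad -4.37 w 0.015149799993062464
t 13.25 c 0.587 rad 49.6 Ftan 8.72 Frad -5.32 w 0.015002046109894734
t 13.35 c 0.597 rad 49.6 Ftan 7.45 Frad -5.34 w 0.01513675090313043
13.35 [0.61345642 0.06553631 0.11183544] [ 3.22379298  0.54069514 -8.61518906]
tpc plate 0.84 fixed -51.89 sd [0.12 0.32] hi 164.26937103271484
tpe plate -0.11 fixed -51.88 sd [5.08 0.24] hi 175.7903823852539
```

```bash
for i in 1 2 3 4 5 6 7 8; do python3 -m pendant '[{"translation":[-0.043,0.006,0.024],"angular":[0,0,0],"hand":-1}]'>/dev/null; python3 arc.py; done; python3 lk.py f; python3 edge.py tpc tpf
python3 - <<'E'
import cv2
a=cv2.imread('pics/tpf.png')[225:305,290:395];cv2.imwrite('pics/z10.png',cv2.resize(a,None,fx=6,fy=6,interpolation=cv2.INTER_CUBIC))
E
```

```text
t 13.55 c 0.606 rad 49.6 Ftan 7.35 Frad -5.44 w 0.015550470855056937
t 13.65 c 0.616 rad 49.6 Ftan 9.05 Frad -6.22 w 0.015505406784367771
t 13.75 c 0.626 rad 49.6 Ftan 9.12 Frad -5.8 w 0.015160757275701759
t 13.85 c 0.636 rad 49.6 Ftan 8.53 Frad -4.9 w 0.015014971840575589
t 13.95 c 0.646 rad 49.6 Ftan 9.06 Frad -5.71 w 0.014879894825807432
t 14.05 c 0.656 rad 49.5 Ftan 9.69 Frad -4.77 w 0.015219892297848446
t 14.15 c 0.666 rad 49.5 Ftan 8.74 Frad -4.79 w 0.015200018988747222
t 14.25 c 0.676 rad 49.5 Ftan 9.07 Frad -6.05 w 0.01455410033811711
14.25 [0.61018892 0.06606847 0.11386724] [ 4.97846288  0.68407175 -9.77522648]
tpc plate 0.84 fixed -51.89 sd [0.12 0.32] hi 164.26937103271484
tpf plate -0.29 fixed -51.87 sd [4.97 0.22] hi 184.99740600585938
```

View pics/z10.png

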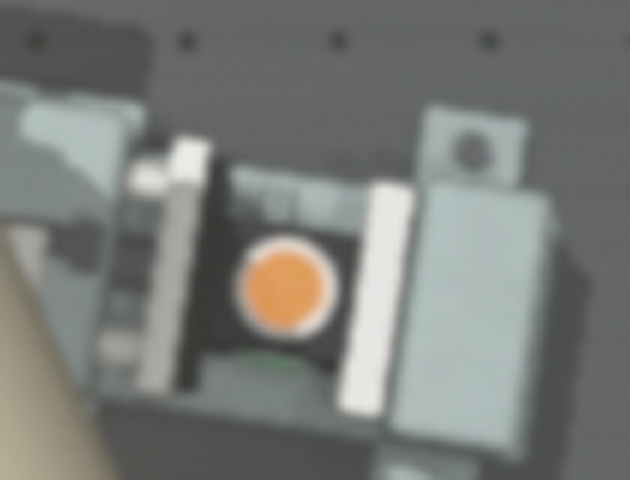

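```bash
python3 -m pendant '[{"translation":[0,0,0],"angular":[0,0,0],"hand":-1},{"translation":[0,0,0],"angular":[0,0,0],"hand":0.2},{"translation":[0,0,0],"angular":[0,0,0],"hand":0.2},{"translation":[0,0,0],"angular":[0,0,0],"hand":0.2},{"translation":[0,0,0],"angular":[0,0,0],"hand":0.2},{"translation":[0,0,1],"angular":[0,0,0],"hand":0.2},{"translation":[0,0,3],"angular":[0,0,0],"hand":0.2},{"translation":[0,0,4],"angular":[0,0,0],"hand":0.2},{"translation":[0,0,4],"angular":[0,0,0],"hand":0.2},{"translation":[-3,4,2],"angular":[0,0,0],"hand":0.2},{"translation":[-3,4,0],"angular":[0,0,0],"hand":0.2},{"translation":[-3,4,0],"angular":[0,0,0],"hand":0.2},{"translation":[-3,-1,0],"angular":[0,0,0],"hand":0.2},{"translation":[0,0,0],"angular":[0,0,0],"hand":0.2}]'; python3 lk.py g; python3 edge.py t3 tpa tpg
python3 - <<'E'
import cv2
a=cv2.imread('pics/tpg.png')[215:335,205:395];cv2.imwrite('pics/z11.png',cv2.resize(a,None,fx=4.2,fy=4.2,interpolation=cv2.INTER_CUBIC))
E
```

```text
time: 15.75
ee_pos: [0.4891, 0.1746, 0.2533]
eef_rot: [-0.535, -0.462, 0.535, -0.463]
ft_force: [1.1, -1.3, 0.6]
width: 0.0521
15.75 [0.48911983 0.17461575 0.25333542] [ 1.05779065 -1.25713264  0.64719934]
t3 plate 0.82 fixed -51.73 sd [0.13 0.34] hi 233.00885009765625
tpa plate 0.99 fixed -51.87 sd [0.15 0.33] hi 235.57672119140625
tpg plate -0.61 fixed -51.55 sd [0.17 0.28] hi 243.34677124023438
```

View pics/z11.png

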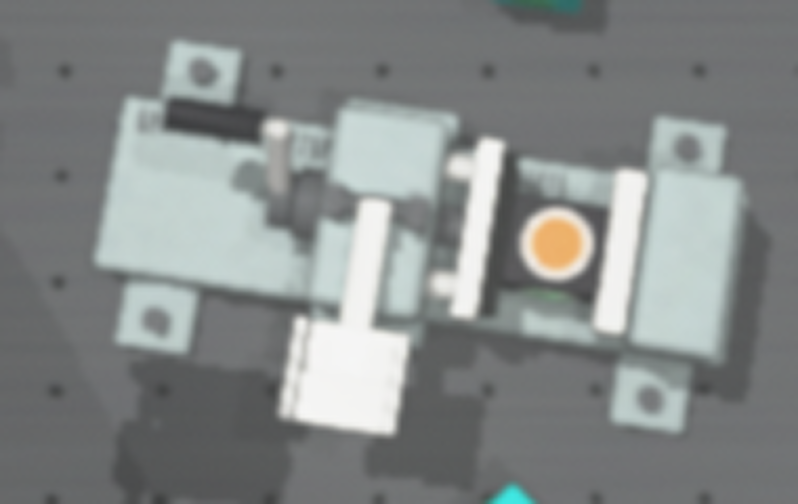

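View pics/wrg.png

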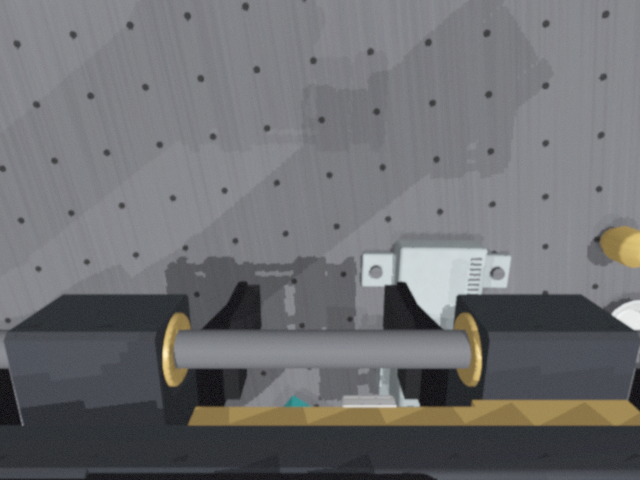

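Run:
```python
from h import *
snap('scene','s9')
```

```text
(no output)
```

View pics/s9.png

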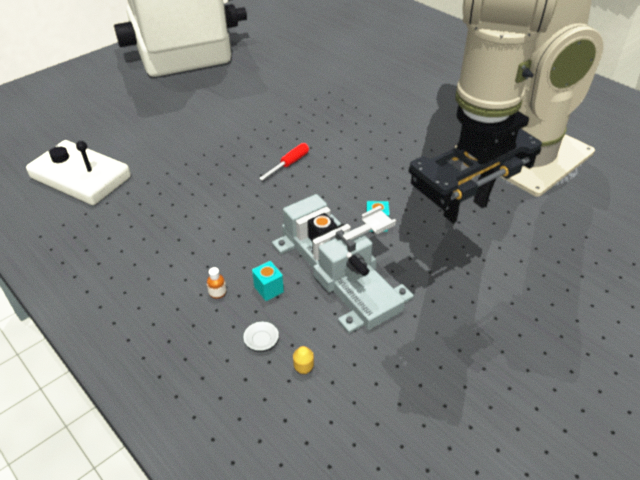

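The cube, at (223, 322), stands between both jaws with the lever up. The bystanders are where they were: bottle (283, 216), dish (336, 261), objective (360, 303) and driver (162, 285). The arm is clear, so I'll hand in.

```bash
python3 -c "
from bench import r
print(r.close_job())"
```

```text
the job is handed in; nothing more can be done
None
```

I clamped the black filter cube in the vise in the order you asked and handed the job in after about 16 s on the robot's clock. The final pictures show it standing between both jaws with the lever up, the arm clear and nothing else on the bench moved.

- **Sliding the jaw:** I held the lever down with the closed fingertips at about 12 N. I pushed the jaw by the pad's lip until the cube was home against the fixed jaw, eased the push so only about 4 N was on the cube, and let the lever up.
- **Turning the crank:** I gripped the sleeve and turned it clockwise from about 0.32 to 0.68 rad, then let go and moved away.

**Squeeze not measured directly:** my estimates are below.

| Basis | Estimated squeeze |
|---|---|
| Jaw plate shift in the top view (1.1–1.6 mm) | 33–44 N |
| Crank angle at about 80 N per rad | 33 N |
| Rise in turning force | 38–41 N |

All of these fall within the 30–45 N that counts as firm.

**One check disagreed:** the turning force at the grip read about 9 N at the end, not the expected 7 to 7.5 N. It had already read about 7 N at the first step, when the squeeze was still light, so I treated the extra 1.7 N or so as a constant offset. If that is wrong, the squeeze is higher than I estimate; taken at face value, 9 N would mean about 65 N.

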